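Hold the fullest pill case up to the video call

ROBOT

A 6-joint arm with a two-finger parallel gripper is mounted at the origin on the work surface. World frame = base frame: x ahead of the robot, y to its left, z up, the work surface at z = 0. Lengths are in m, angles in degrees, forces in N, time in s.
With the tool pointing down it reaches from about 0.3 to 0.825 m from the base axis. Payload 5.4 kg.
Tool frame: the origin (TCP) lies at the very end of the fingers, on their centre line; the grasp point (between the pads) lies 19 mm behind it; z points along the fingers, y is the direction in which the jaws open and shut (so a half turn about z gives the same grasp; the last joint's range is limited). The gripper opens to 92 mm and grips with 3 to 60 N. Pads are 20 mm wide; open, the fingers measure 128 mm over their backs; the gripper's body (75 mm by 189 mm) begins 69 mm behind the grasp point.
Start: joints at [60.556, 9.076, 91.501, -0, 79.423, -12.038], TCP at [0.172, 0.549, 0.215] pointing down, gripper open.
Joint ranges: [-166.64, 166.64], [-54.1, 131.32], [10.49, 154.53], [-73.88, 253.88], [9.74, 151.15], [-171.62, 171.62]. Speed limits (degrees/s): [147.25, 147.25, 180, 180, 180, 180].

INTERFACE

Orientations are given as a 3x3 rotation matrix whose columns are the frame's x, y, z axes.
In Python, from station import * gives the robot as it stands. The module is installed in compiled form; this text tells all that it offers.
- The arm moves only by the tool drive_tool, never from a script. Its argument "commands" is a list of rows, each an object of numbers: "ax", "ay", "az": the turn, a rotation vector about the tool's x, y, z in rad; "x", "y", "z": the shift along the tool's x, y, z in mm; "fingers": the opening in per cent of the stroke, from 0 (shut) to 100 (fully open). In form: [{"ax": .., "ay": .., "az": .., "x": .., "y": .., "z": .., "fingers": ..}, ...]. A call has exactly 5 rows; each row is the pose to reach, as a shift and turn from the pose measured when the call began, along the tool's axes at that moment; what a row does not reach only later rows make up. A row lasts 1/10 s, in which the tool goes at most 50 mm and 8.59 degrees, less where a joint would pass 70% of its speed; a pose out of reach is approached as far as the arm can. A call with a gripper value outside its range is refused whole. The fingers move at their own pace and stop on an object; "grip_force" is the grip in N (left out, the last holds). Time passes only in rows, so rows that repeat a pose let the fingers close, or fill a call up. It gives the time, the measured TCP pose, the force and the opening at its end, in the units of the state.
- get_obs(): the state, without advancing time (a new reading comes with each control period).
- read_camera(name): name is "scene" or "top" or "wrist"; returns (picture, depth): 384x512x3 uint8, red, green, blue; 384x512 float32, m along the optical axis (not along the pixel's ray), 0 where there is no reading.
- get_calibration(name): a dict with "fx", "fy", "cx", "cy" (pixels), "R" (3x3) and "t" (3): a world point X has camera coordinates R X + t. Camera axes: x right, y down, z forward; pixel columns grow to the right and rows downward; lengths in m; the calibration is good to about 2 mm. A picture is of the moment at which its call begins: read the wrist's pose just before it. get_calibration takes no time and is no camera call; for the wrist camera it gives the pose at the moment of the call.
- close_job(): hands the job in, once; it reports no verdict.
Trained networks look in the newest picture that a camera, given by its name, has taken for a name from the list of things; names that differ only in an ending like _2 or _b are one class to them, and where a whole thing is asked for, a point or a joint stands for the part that bears it (a point fixed in the world has none). Each returns a list of dicts, best first, with "confidence" (0 to 1); they miss things now and then, are a little off and sometimes report something else, mostly with a low value. They report only what shows in the picture. A call takes as long as a camera call. They do not tell look-alikes from the thing itself.
- look_for(camera, name): "position" ([row, column] as shares, 0 to 1, of the picture: columns of its width, rows of its height, amid what is visible of it).
- place_of(camera, name): "position" ([row, column] as shares, 0 to 1, of the picture: columns of its width, rows of its height: a listed point, or the origin of a listed thing).
The state is a dict: "time_s": time; "joint_pos": joint angles; "joint_vel": joint speeds; "joint_efforts": joint torques, N m; "tool_pos": TCP position; "ee_rot": TCP orientation; "contact_force": force on the tool from outside, world axes, zero at the start; "moment": the same for the moment, N m; "grip_width": finger opening in m.
Only numpy, scipy, OpenCV 4.12 (cv2) and the standard library are available. Lean on these libraries where they do the work, as an engineer would, in place of code of your own. Each camera call takes 0.05 s, during which the arm holds its last target. There are 200 camera calls.

TASK

My sister is on the video call and wants to see which pill case is still full. First, before touching the cases, stand the little video-call screen that lies on its back upright on the wooden top, on its black rubber foot edge, and let go of it; then find by feel which of the three identical closed steel pill cases is the heaviest and hold that one up level in the gripper, its underside about 20 cm above the top, and finish still holding it. The other two cases must end up standing flat on the wooden top again, the screen must stay standing, and everything else stays where it is.

Things in the scene. Friction and masses are not known exactly. Their poses are not given: they have to be found in the camera images.
- case_a: closed stainless steel pill case, one of three that look alike: rigid block 76 mm long (its x), 54 wide (y), 38 high (z); flip-top lid shut (not to be opened), dark thumb catch at -x, hinge at +x. Origin: centre of the underside. Starts standing flat, x within 0.6 rad of world x, centres 120 mm or more apart. Two weigh 0.11-0.19 kg, the heaviest 0.33-0.43 kg
- case_b: closed stainless steel pill case, one of three that look alike: rigid block 76 mm long (its x), 54 wide (y), 38 high (z); flip-top lid shut (not to be opened), dark thumb catch at -x, hinge at +x. Origin: centre of the underside. Starts standing flat, x within 0.6 rad of world x, centres 120 mm or more apart. Two weigh 0.11-0.19 kg, the heaviest 0.33-0.43 kg
- case_c: closed stainless steel pill case, one of three that look alike: rigid block 76 mm long (its x), 54 wide (y), 38 high (z); flip-top lid shut (not to be opened), dark thumb catch at -x, hinge at +x. Origin: centre of the underside. Starts standing flat, x within 0.6 rad of world x, centres 120 mm or more apart. Two weigh 0.11-0.19 kg, the heaviest 0.33-0.43 kg
- screen: white video-call screen, plain box 94 mm tall (its x: rubber foot end at -47, camera dot end at +47), 64 wide (y), 28 thick (z: back at 0, glass at 28), 0.15-0.24 kg, mass centre in the middle. Origin: centre of its back. Starts lying on its back, x within 0.5 rad of world x. Standing on its foot, x points up, origin 47 mm up; let go within 10 deg of upright it settles
- controller: black game controller, about 110 x 165 x 45 mm, origin under its middle; stays put
- coaster: round green glass coaster, 96 mm across, 7 mm thick, origin under its centre; stays put
- cat: white ceramic sitting cat figurine, 65 mm across, 116 mm tall, origin under its centre; stays put
- remote: black remote control, 150 x 40 x 18 mm, origin under its centre; stays put
- candle: amber jar candle with a wooden lid, 68 mm across, 75 mm tall, origin under its centre; stays put
Not all that is in view belongs to the job. What is shaped like the case_a but green, red or yellow is not meant.

How it is judged:
By the outcome, as a careful person would: the job done as asked, in the order asked, and still so for the second after the job is handed in, while the arm keeps its last pose, push and grip.
It also fails if it takes over 72 s, if anything falls off the work surface, if the arm or the gripper's body presses on something with over 40 N, if the wrist force passes 120 N, or if a joint passes its speed limit or range.

## Working session

There is one attempt and no reset: what is moved stays moved. The work goes in short steps, Python scripts to look and compute and a tool call to move; the robot and the scene stay as the last step left them, time stands still between calls to the robot, and variables do not carry over. Pictures are saved under pics/ and viewed, about 8 in all and at most 12, crops included, and the job is handed in when it is done.

Besides the shell and the picture viewer there is one more tool, called after ">>>" in YAML: its name, and indented under it one key for each argument. drive_tool: Moves the arm, as the interface text tells. Its arguments: {"type":"object","properties":{"commands":{"type":"array"},"grip_force":{"type":"number"}},"required":["commands"]}

```bash
mkdir -p pics; cat > h.py <<'E'
from station import *
import numpy as np, cv2
def world(cam,depth,cal,rc):
    r,c=rc; z=depth[int(r),int(c)]
    p=np.array([(c-cal['cx'])/cal['fx']*z,(r-cal['cy'])/cal['fy']*z,z])
    return cal['R'].T@(p-cal['t'])
def cloud(depth,cal):
    r,c=np.mgrid[:384,:512]
    p=np.stack([(c-cal['cx'])/cal['fx']*depth,(r-cal['cy'])/cal['fy']*depth,depth],-1)
    return (p-cal['t'])@cal['R']
def save(n,im,s=1): cv2.imwrite('pics/'+n,cv2.resize(im[:,:,::-1],None,fx=s,fy=s))
E
python3 - <<'E'
from h import *
np.set_printoptions(precision=3,suppress=True)
o=get_obs();print(o['time_s'],o['contact_force'],o['moment'],o['grip_width'],o['ee_rot'])
ims=[]
for cam in ['scene','top']:
    im,d=read_camera(cam);cal=get_calibration(cam);W=cloud(d,cal);np.savez(cam+'.npz',im=im,d=d,W=W)
    save(cam+'0.png',im,1.5)
    print(cam, cal['t'],cal['R'].tolist())
    for n in ['case_a','screen','controller','coaster','cat','remote','candle']:
        for q in look_for(cam,n)[:6]:
            r,c=q['position'];print(n,round(q['confidence'],2),int(r*384),int(c*512),W[min(383,int(r*384)),min(511,int(c*512))])
print(get_obs()['time_s'])
E
```

```text
0.0 [-0.475 -0.349  0.017] [0.005 0.02  0.039] 0.09208161125827881 [[-0.954  0.299 -0.001]
 [ 0.299  0.954 -0.002]
 [ 0.    -0.002 -1.   ]]
scene [ 0.233 -0.372  1.602] [[-0.39009121832437865, 0.9207665354169299, 0.004222397719962583], [0.6979577938566756, 0.2986810110234304, -0.6508798442483404], [-0.6005695291811968, -0.25095545602820624, -0.759169019197142]]
case_a 0.93 151 179 [ 0.48  -0.283  0.036]
case_a 0.69 212 254 [0.61  0.011 0.04 ]
case_a 0.66 161 264 [ 0.423 -0.037  0.038]
case_a 0.65 174 339 [0.388 0.176 0.038]
case_a 0.57 189 293 [0.49  0.076 0.036]
screen 0.61 230 365 [0.545 0.291 0.029]
controller 0.77 200 109 [ 0.721 -0.362  0.036]
coaster 0.7 273 290 [0.727 0.155 0.008]
cat 0.65 248 243 [0.737 0.035 0.059]
remote 0.8 229 168 [ 0.732 -0.178  0.018]
candle 0.61 292 350 [0.762 0.302 0.076]
top [-0.013  0.563  1.339] [[-0.003159184048385569, -0.9998754267956335, -0.015464489852511703], [-0.9956915715007133, 0.0045783698634047874, -0.09261389189443388], [0.0926731568394454, 0.015105277873772445, -0.9955819989241309]]
case_a 0.93 225 343 [ 0.486 -0.3    0.042]
case_a 0.89 263 174 [0.382 0.175 0.038]
case_a 0.88 186 236 [0.598 0.    0.041]
case_a 0.7 228 209 [0.479 0.077 0.038]
case_a 0.7 210 283 [ 0.53  -0.132  0.036]
case_a 0.57 252 250 [ 0.412 -0.038  0.04 ]
screen 0.57 208 137 [0.537 0.283 0.033]
controller 0.69 149 363 [ 0.703 -0.362  0.038]
coaster 0.84 145 186 [0.725 0.148 0.004]
cat 0.56 146 226 [0.701 0.026 0.1  ]
remote 0.58 145 301 [ 0.72  -0.188  0.017]
candle 0.56 134 131 [0.742 0.294 0.075]
0.8
```

View pics/top0.png

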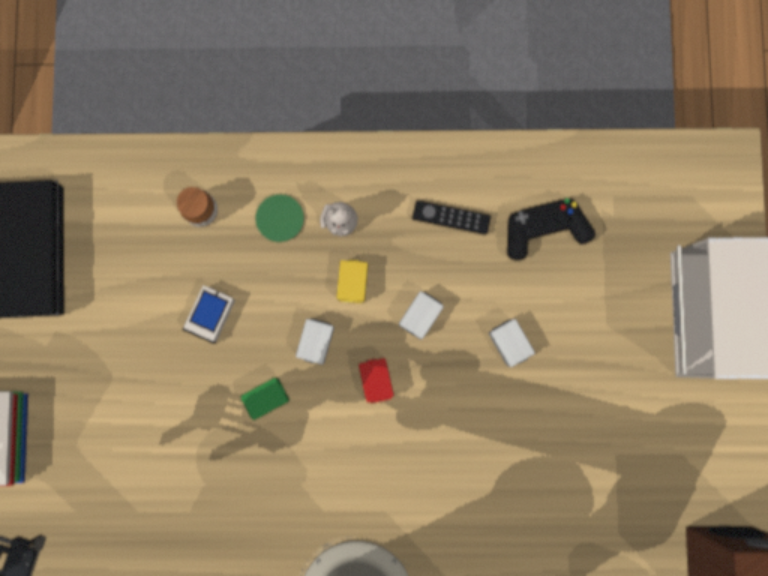

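View pics/scene0.png

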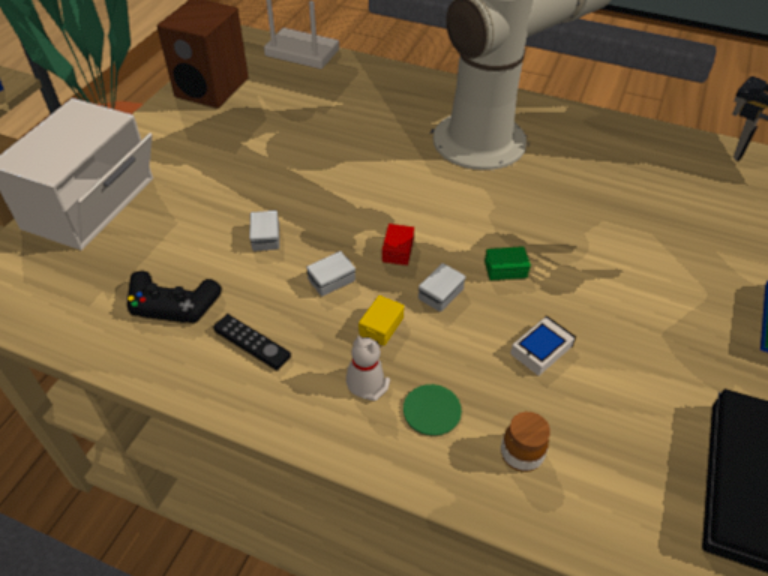

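The top view shows steel cases at about (315,341), (422,315) and (512,343). The screen is at (208,313), with its dark foot edge towards the robot. The red, green and yellow blocks are decoys, and they sit close by. Next I'll measure exact poses.

```bash
python3 - <<'E'
from h import *
np.set_printoptions(precision=3,suppress=True)
for cam in ['top','scene']:
    z=np.load(cam+'.npz');W=z['W'];im=z['im']
    print(cam,'table z',np.median(W[...,2][(abs(W[...,2])<.02)&(W[...,0]>.3)&(W[...,0]<.8)]))
    m=((W[...,2]>.016)&(W[...,0]>.3)&(W[...,0]<.68)&(abs(W[...,1])<.42)&(W[...,2]<.06)).astype(np.uint8)
    n,L,s,c=cv2.connectedComponentsWithStats(m)
    for i in range(1,n):
        if s[i,4]<60: continue
        k=L==i;P=W[k];h=np.percentile(P[:,2],80)
        T=P[P[:,2]>h-.008]
        (cx,cy),(w,hh),a=cv2.minAreaRect((T[:,:2]*1000).astype(np.float32))
        if w<hh: w,hh,a=hh,w,a+90
        a=(a+90)%180-90
        print('c',round(cx),round(cy),'size',round(w),round(hh),'ang',round(a,1),'h',round(h*1000),'rgb',np.median(im[k],0))
im=np.load('scene.npz')['im']; save('crop.png',im[200:260,325:400],8)
E
```

```text
top table z 0.00020270604559181654
c 660 -314 size 40 40 ang 85.7 h 37 rgb [34. 34. 35.]
c 597 5 size 80 54 ang -5.1 h 40 rgb [212. 181.  66.]
c 536 281 size 94 66 ang -24.5 h 31 rgb [ 89.  90. 146.]
c 532 -126 size 80 53 ang -34.0 h 40 rgb [201. 201. 197.]
c 483 76 size 81 53 ang -15.8 h 40 rgb [201. 200. 197.]
c 479 -296 size 80 54 ang 29.2 h 40 rgb [200. 200. 196.]
c 411 -39 size 79 53 ang 12.4 h 40 rgb [175.  46.  44.]
c 376 170 size 80 53 ang -61.7 h 40 rgb [ 46. 102.  57.]
scene table z -0.0005549548364261991
c 479 -293 size 85 53 ang 28.9 h 38 rgb [187. 184. 177.]
c 412 -36 size 81 53 ang 12.7 h 38 rgb [143.5   5.    1. ]
c 377 172 size 78 59 ang -64.3 h 38 rgb [ 9. 82. 27.]
c 533 -123 size 81 57 ang -32.5 h 38 rgb [185. 182. 175.]
c 486 78 size 82 55 ang -15.7 h 38 rgb [179. 177. 170.]
c 661 -308 size 41 37 ang -6.4 h 35 rgb [24. 23. 24.]
c 600 7 size 80 54 ang -4.4 h 38 rgb [203. 163.   0.]
c 535 284 size 99 65 ang -24.3 h 29 rgb [ 75.  66. 132.]
```

View pics/crop.png

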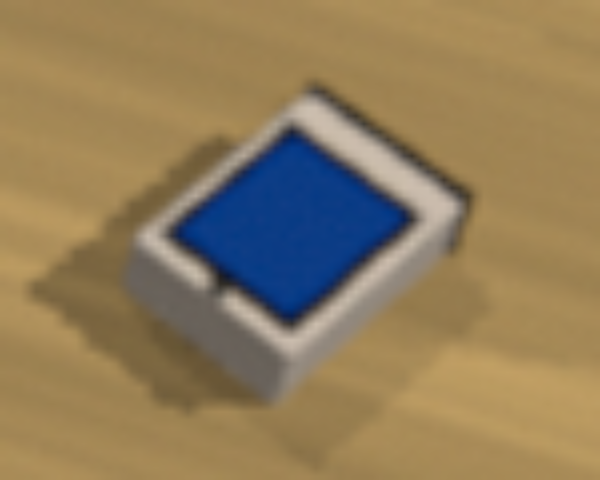

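The crop confirms the foot (dark strip) is at the robot-side end, at the upper right of the crop, and the camera dot is at the far end. I'll grasp across the width with the tool leaning 25°, so that after the quarter turn the gripper still clears the top.

```bash
cat >> h.py <<'E'
from scipy.spatial.transform import Rotation as Ro
def pose(grasp,az,tilt,d=.019):
    """tool y = horizontal dir az+90; tool z tilted from straight down by tilt towards azimuth az"""
    a,t=np.radians([az,tilt]);u=np.array([np.cos(a),np.sin(a),0]);y=np.array([-np.sin(a),np.cos(a),0])
    z=u*np.sin(t)-np.array([0,0,1])*np.cos(t)
    return np.array(grasp)+d*z, np.c_[np.cross(y,z),y,z]
def plan(targets,start=None):
    if start is None:
        o=get_obs();start=(np.array(o['tool_pos']),np.array(o['ee_rot']))
    for i,(p,R) in enumerate(targets):
        v=Ro.from_matrix(start[1].T@R).as_rotvec();s=start[1].T@(p-start[0])*1000
        n=max(np.linalg.norm(v)/np.radians(43),np.linalg.norm(s)/250)
        print(i,'a',v.round(3).tolist(),'s',s.round(1).tolist(),'calls %.2f'%n,'tcp',p.round(3))
        start=(p,R)
def st():
    o=get_obs();print('t',o['time_s'],'tcp',np.round(o['tool_pos'],4),'F',np.round(o['contact_force'],2),'M',np.round(o['moment'],3),'w',round(o['grip_width'],4),'j',np.round(o['joint_pos'],1));return o
E
python3 - <<'E'
from h import *
a=-24.4;u=np.array([np.cos(np.radians(a)),np.sin(np.radians(a)),0])
g=np.array([.535,.282,.025])+.012*u
T=[pose(g+[0,0,.19],a,0),pose(g+[0,0,.10],a,-25),pose(g,a,-25)]
plan(T)
E
```

```text
0 a [0.0, 0.0, 0.122] s [-438.0, -147.3, 18.6] calls 1.85 tcp [0.546 0.277 0.196]
1 a [0.0, 0.436, -0.0] s [8.0, -0.0, 88.2] calls 0.58 tcp [0.539 0.28  0.108]
2 a [0.0, 0.0, 0.0] s [-42.3, 0.0, 90.6] calls 0.40 tcp [0.539 0.28  0.008]
```

>>> drive_tool:
  commands:
    - {"x":-44,"y":-15,"z":2,"az":0.02,"fingers":100}
    - {"x":-88,"y":-30,"z":4,"az":0.04,"fingers":100}
    - {"x":-132,"y":-45,"z":6,"az":0.06,"fingers":100}
    - {"x":-176,"y":-59,"z":8,"az":0.08,"fingers":100}
    - {"x":-219,"y":-74,"z":9,"az":0.1,"fingers":100}

```text
validation failed for argument at $.co...
```

>>> drive_tool:
  commands:
    - {"x":-44,"y":-15,"z":2,"az":0.02,"fingers":100}
    - {"x":-88,"y":-30,"z":4,"az":0.02,"fingers":100}
    - {"x":-132,"y":-45,"z":6,"az":0.02,"fingers":100}
    - {"x":-176,"y":-59,"z":8,"az":0.02,"fingers":100}
    - {"x":-219,"y":-74,"z":9,"az":0.02,"fingers":100}

```text
validation failed for argument at $.co...
```

>>> drive_tool:
  commands:
    - {"x":2,"y":0,"z":18,"ay":0.09,"fingers":100}
    - {"x":4,"y":0,"z":36,"ay":0.18,"fingers":100}
    - {"x":6,"y":0,"z":54,"ay":0.27,"fingers":100}
    - {"x":8,"y":0,"z":72,"ay":0.36,"fingers":100}
    - {"x":8,"y":0,"z":80,"ay":0.436,"fingers":100}

```text
validation failed for argument at $.co...
```

```bash
python3 - <<'E'
from h import *
st()
im,d=read_camera('wrist');save('w1.png',im,1.2)
cal=get_calibration('wrist');W=cloud(d,cal)
m=((W[...,2]>.02)&(W[...,2]<.04)&(d>0)&(np.hypot(W[...,0]-.535,W[...,1]-.28)<.09))
T=W[m];print(len(T), cv2.minAreaRect((T[:,:2]*1000).astype(np.float32)) if len(T) else 0)
a=-24.4;u=np.array([np.cos(np.radians(a)),np.sin(np.radians(a)),0])
g=np.array([.535,.282,.025])+.012*u
plan([pose(g+[0,0,.05],a,-25)]);plan([pose(g,a,-25)])
E
```

```text
t 0.8 tcp [0.172  0.5486 0.2146] F [-0.33  0.22  0.7 ] M [-0.008  0.028 -0.012] w 0.092 j [ 60.6   9.1  91.5  -0.   79.4 -12. ]
0 0
0 a [-0.027, 0.436, 0.12] s [-430.1, -146.3, 156.8] calls 1.92 tcp [0.539 0.28  0.058]
0 a [-0.027, 0.436, 0.12] s [-430.1, -146.3, 206.8] calls 2.00 tcp [0.539 0.28  0.008]
```

View pics/w1.png

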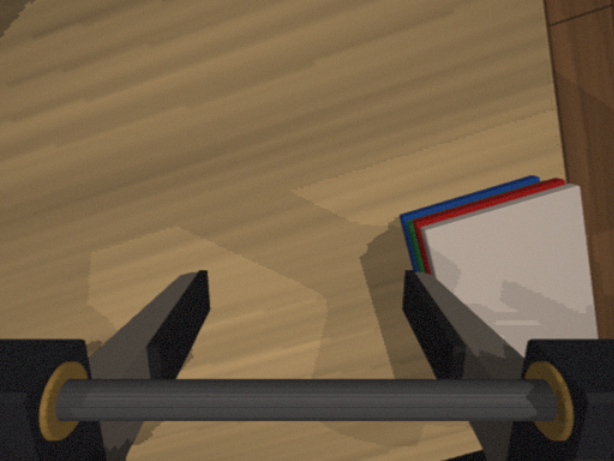

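The moves were refused because every row must carry all seven keys. The wrist picture still shows the start view, with books at the right.

>>> drive_tool:
  commands:
    - {"x":-44,"y":-15,"z":2,"ax":0,"ay":0,"az":0.02,"fingers":100}
    - {"x":-88,"y":-30,"z":4,"ax":0,"ay":0,"az":0.04,"fingers":100}
    - {"x":-132,"y":-45,"z":6,"ax":0,"ay":0,"az":0.06,"fingers":100}
    - {"x":-176,"y":-59,"z":8,"ax":0,"ay":0,"az":0.08,"fingers":100}
    - {"x":-219,"y":-74,"z":9,"ax":0,"ay":0,"az":0.1,"fingers":100}

```text
time_s: 1.35
tool_pos: [0.3602, 0.4113, 0.2056]
ee_rot: [[-0.919, 0.394, 0.0], [0.394, 0.919, 0.0], [-0.0, 0.0, -1.0]]
contact_force: [0.7, 0.1, 0.4]
grip_width: 0.0919
```

```bash
python3 - <<'E'
from h import *
st()
a=-24.4;u=np.array([np.cos(np.radians(a)),np.sin(np.radians(a)),0])
g=np.array([.535,.282,.025])+.012*u
plan([pose(g+[0,0,.15],a,0),pose(g+[0,0,.09],a,-25)])
E
```

```text
t 1.35 tcp [0.3602 0.4113 0.2056] F [0.75 0.11 0.4 ] M [-0.048 -0.042 -0.014] w 0.0919 j [ 36.1   5.3  96.7   0.   78.  -30.7]
0 a [0.0, 0.0, 0.021] s [-223.6, -50.3, 49.7] calls 0.94 tcp [0.546 0.277 0.156]
1 a [0.0, 0.436, -0.0] s [8.0, -0.0, 58.2] calls 0.58 tcp [0.539 0.28  0.098]
```

>>> drive_tool:
  commands:
    - {"x":-48,"y":-11,"z":10,"ax":0,"ay":0,"az":0.02,"fingers":100}
    - {"x":-96,"y":-22,"z":20,"ax":0,"ay":0,"az":0.02,"fingers":100}
    - {"x":-144,"y":-33,"z":30,"ax":0,"ay":0,"az":0.02,"fingers":100}
    - {"x":-190,"y":-43,"z":42,"ax":0,"ay":0,"az":0.02,"fingers":100}
    - {"x":-223,"y":-50,"z":50,"ax":0,"ay":0,"az":0.02,"fingers":100}

```text
time_s: 1.85
tool_pos: [0.5475, 0.2752, 0.1548]
ee_rot: [[-0.91, 0.414, 0.0], [0.414, 0.91, -0.0], [-0.0, -0.0, -1.0]]
contact_force: [-0.0, 0.3, 0.3]
grip_width: 0.0919
```

>>> drive_tool:
  commands:
    - {"x":2,"y":0,"z":12,"ax":0,"ay":0.11,"az":0,"fingers":100}
    - {"x":4,"y":0,"z":24,"ax":0,"ay":0.22,"az":0,"fingers":100}
    - {"x":6,"y":0,"z":36,"ax":0,"ay":0.33,"az":0,"fingers":100}
    - {"x":8,"y":0,"z":48,"ax":0,"ay":0.436,"az":0,"fingers":100}
    - {"x":8,"y":0,"z":50,"ax":0,"ay":0.436,"az":0,"fingers":100}

```text
time_s: 2.35
tool_pos: [0.5399, 0.2766, 0.1008]
ee_rot: [[-0.821, 0.416, -0.39], [0.378, 0.909, 0.175], [0.427, -0.004, -0.904]]
contact_force: [-0.1, -0.5, -1.3]
grip_width: 0.0918
```

```bash
python3 - <<'E'
from h import *
st()
im,d=read_camera('wrist')
cal=get_calibration('wrist');W=cloud(d,cal);save('w2.png',im,1)
m=((W[...,2]>.02)&(W[...,2]<.04)&(d>0)&(np.hypot(W[...,0]-.535,W[...,1]-.28)<.08))
T=W[m];print(len(T), cv2.minAreaRect((T[:,:2]*1000).astype(np.float32)) if len(T) else 0)
a=-24.4;u=np.array([np.cos(np.radians(a)),np.sin(np.radians(a)),0])
g=np.array([.535,.282,.025])+.012*u
plan([pose(g+[0,0,.05],a,-25)]);plan([pose(g,a,-25)])
E
```

```text
t 2.35 tcp [0.5399 0.2766 0.1008] F [-0.1  -0.52 -1.26] M [-0.067 -0.248 -0.001] w 0.0918 j [  8.5  34.7  75.4  13.3  91.6 -59.1]
9591 ((534.5382690429688, 283.8839111328125), (64.21937561035156, 94.24212646484375), 65.81046295166016)
0 a [-0.002, -0.002, -0.003] s [-16.7, 2.2, 41.2] calls 0.18 tcp [0.539 0.28  0.058]
0 a [-0.002, -0.002, -0.003] s [-37.9, 2.4, 86.5] calls 0.38 tcp [0.539 0.28  0.008]
```

View pics/w2.png

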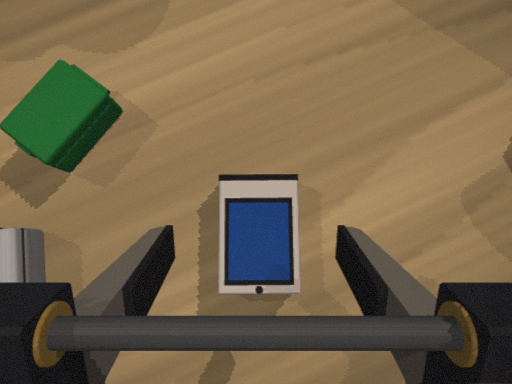

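The wrist view shows the screen centred between the fingers, with foot strip at (258,178) and camera dot at (259,290). Descending and gripping now.

>>> drive_tool:
  commands:
    - {"x":-9,"y":3,"z":21,"ax":0,"ay":0,"az":0,"fingers":100}
    - {"x":-19,"y":3,"z":42,"ax":0,"ay":0,"az":0,"fingers":100}
    - {"x":-28,"y":3,"z":63,"ax":0,"ay":0,"az":0,"fingers":100}
    - {"x":-36,"y":3,"z":80,"ax":0,"ay":0,"az":0,"fingers":100}
    - {"x":-38,"y":3,"z":86,"ax":0,"ay":0,"az":0,"fingers":100}

```text
time_s: 2.9
tool_pos: [0.5379, 0.2811, 0.0072]
ee_rot: [[-0.823, 0.414, -0.388], [0.376, 0.91, 0.173], [0.424, -0.004, -0.905]]
contact_force: [-0.8, 0.2, -0.7]
grip_width: 0.092
```

>>> drive_tool:
  commands:
    - {"x":0,"y":0,"z":0,"ax":0,"ay":0,"az":0,"fingers":80}
    - {"x":0,"y":0,"z":0,"ax":0,"ay":0,"az":0,"fingers":60}
    - {"x":0,"y":0,"z":0,"ax":0,"ay":0,"az":0,"fingers":55}
    - {"x":0,"y":0,"z":0,"ax":0,"ay":0,"az":0,"fingers":50}
    - {"x":0,"y":0,"z":0,"ax":0,"ay":0,"az":0,"fingers":50}
  grip_force: 35

```text
time_s: 3.4
tool_pos: [0.5387, 0.281, 0.0084]
ee_rot: [[-0.824, 0.414, -0.386], [0.376, 0.91, 0.173], [0.423, -0.003, -0.906]]
contact_force: [-0.3, -1.5, 5.7]
grip_width: 0.0637
```

```bash
python3 - <<'E'
from h import *
st()
o=get_obs();p=np.array(o['tool_pos']);R=np.array(o['ee_rot']);g=p-.019*R[:,2]
print('g',g, 'tilt',np.degrees(np.arcsin(R[2,0])))
plan([pose(g+[0,0,.12],-24.4,-25),pose([.545,.288,.15],-10,20),pose([.545,.288,.15],5,65)])
E
```

```text
t 3.4 tcp [0.5387 0.281  0.0084] F [-0.28 -1.55  5.71] M [-0.27   0.212  0.241] w 0.0637 j [  8.9  41.4  76.8  13.4  83.4 -60.7]
g [0.54603997 0.2777411  0.02559013] tilt 25.036177325340716
0 a [-0.002, -0.001, -0.002] s [50.8, -0.3, -108.7] calls 0.48 tcp [0.539 0.281 0.128]
1 a [0.011, -0.781, -0.258] s [-6.7, 10.5, -7.3] calls 1.10 tcp [0.551 0.287 0.132]
2 a [-0.181, -0.781, -0.198] s [-12.9, 4.5, -5.8] calls 1.10 tcp [0.562 0.29  0.142]
```

>>> drive_tool:
  commands:
    - {"x":4,"y":0,"z":-8,"ax":0,"ay":0,"az":0,"fingers":50}
    - {"x":14,"y":0,"z":-30,"ax":0,"ay":0,"az":0,"fingers":50}
    - {"x":27,"y":0,"z":-57,"ax":0,"ay":0,"az":0,"fingers":50}
    - {"x":40,"y":0,"z":-85,"ax":0,"ay":0,"az":0,"fingers":50}
    - {"x":51,"y":0,"z":-108,"ax":0,"ay":0,"az":0,"fingers":50}

```text
time_s: 3.9
tool_pos: [0.5387, 0.2817, 0.1297]
ee_rot: [[-0.825, 0.414, -0.385], [0.376, 0.91, 0.173], [0.422, -0.002, -0.907]]
contact_force: [-1.0, -0.2, -1.6]
grip_width: 0.0637
```

>>> drive_tool:
  commands:
    - {"x":-1,"y":2,"z":-1,"ax":0,"ay":-0.12,"az":-0.04,"fingers":50}
    - {"x":-3,"y":4,"z":-3,"ax":0,"ay":-0.25,"az":-0.08,"fingers":50}
    - {"x":-4,"y":6,"z":-4,"ax":0,"ay":-0.38,"az":-0.12,"fingers":50}
    - {"x":-5,"y":8,"z":-6,"ax":0,"ay":-0.5,"az":-0.16,"fingers":50}
    - {"x":-6,"y":9,"z":-7,"ax":0,"ay":-0.6,"az":-0.2,"fingers":50}

```text
time_s: 4.4
tool_pos: [0.5497, 0.2871, 0.1345]
ee_rot: [[-0.958, 0.227, 0.173], [0.228, 0.973, -0.015], [-0.172, 0.025, -0.985]]
contact_force: [0.4, 0.3, -2.6]
grip_width: 0.0635
```

```bash
python3 - <<'E'
from h import *
o=st();print(np.round(o['ee_rot'],3))
plan([pose([.545,.288,.15],-3,40),pose([.545,.288,.15],5,65)])
E
```

```text
t 4.4 tcp [0.5497 0.2871 0.1345] F [ 0.37  0.27 -2.62] M [-0.024  0.183 -0.025] w 0.0635 j [ 18.5  13.4  96.5  -4.6  61.  -56.3]
[[-0.958  0.227  0.173]
 [ 0.228  0.973 -0.015]
 [-0.172  0.025 -0.985]]
0 a [-0.053, -0.521, -0.173] s [-7.3, 2.0, 0.4] calls 0.74 tcp [0.557 0.287 0.135]
1 a [-0.112, -0.436, -0.086] s [-7.9, 2.4, -1.9] calls 0.61 tcp [0.562 0.29  0.142]
```

>>> drive_tool:
  commands:
    - {"x":-2,"y":0,"z":0,"ax":-0.01,"ay":-0.12,"az":-0.04,"fingers":50}
    - {"x":-4,"y":1,"z":0,"ax":-0.02,"ay":-0.24,"az":-0.08,"fingers":50}
    - {"x":-6,"y":1,"z":0,"ax":-0.04,"ay":-0.36,"az":-0.12,"fingers":50}
    - {"x":-7,"y":2,"z":0,"ax":-0.05,"ay":-0.48,"az":-0.16,"fingers":50}
    - {"x":-7,"y":2,"z":0,"ax":-0.053,"ay":-0.521,"az":-0.173,"fingers":50}

```text
time_s: 4.9
tool_pos: [0.5536, 0.2871, 0.1332]
ee_rot: [[-0.766, 0.051, 0.64], [0.038, 0.999, -0.034], [-0.641, -0.002, -0.767]]
contact_force: [0.2, -0.3, -1.9]
grip_width: 0.0636
```

>>> drive_tool:
  commands:
    - {"x":-2,"y":1,"z":0,"ax":-0.03,"ay":-0.11,"az":-0.02,"fingers":50}
    - {"x":-4,"y":1,"z":-1,"ax":-0.06,"ay":-0.22,"az":-0.04,"fingers":50}
    - {"x":-6,"y":2,"z":-1,"ax":-0.08,"ay":-0.33,"az":-0.06,"fingers":50}
    - {"x":-8,"y":2,"z":-2,"ax":-0.11,"ay":-0.436,"az":-0.086,"fingers":50}
    - {"x":-8,"y":2,"z":-2,"ax":-0.112,"ay":-0.436,"az":-0.086,"fingers":50}

```text
time_s: 5.4
tool_pos: [0.5468, 0.2671, 0.2125]
ee_rot: [[-0.521, -0.113, 0.846], [-0.049, 0.994, 0.102], [-0.852, 0.011, -0.523]]
contact_force: [0.4, -0.7, -1.9]
grip_width: 0.0637
```

```bash
python3 - <<'E'
from h import *
o=st();print(np.round(o['ee_rot'],3))
plan([pose([.545,.288,.15],5,65)])
im,d=read_camera('scene');save('s3.png',im[120:280,250:460],3)
im,d=read_camera('wrist');cal=get_calibration('wrist');W=cloud(d,cal)
R=np.array(o['ee_rot']);p=np.array(o['tool_pos'])-.019*R[:,2]
L=(W-p)@R
m=(d>0)&(abs(L[...,1])<.028)&(abs(L[...,0])<.08)&(abs(L[...,2])<.06)
P=W[m];print(len(P))
if len(P)>100:
    c=np.median(P,0);q=P[np.linalg.norm(P-c,axis=1)<.05];u,s,v=np.linalg.svd(q-q.mean(0),full_matrices=0);print('plane normal',v[2],s,'min/max z',q[:,2].min(),q[:,2].max())
E
```

```text
t 5.4 tcp [0.5468 0.2671 0.2125] F [ 0.37 -0.71 -1.91] M [-0.104  0.736 -0.006] w 0.0637 j [ 21.1 -13.8 132.6 -73.8  12.6  -8.3]
[[-0.521 -0.113  0.846]
 [-0.049  0.994  0.102]
 [-0.852  0.011 -0.523]]
0 a [0.028, -0.114, 0.002] s [51.0, 19.7, 52.2] calls 0.30 tcp [0.562 0.29  0.142]
18906
plane normal [ 0.98845911  0.11372623 -0.10007463] [3.4288029  2.18913846 0.10699737] min/max z 0.16252946935130286 0.2504734714944271
```

View pics/s3.png

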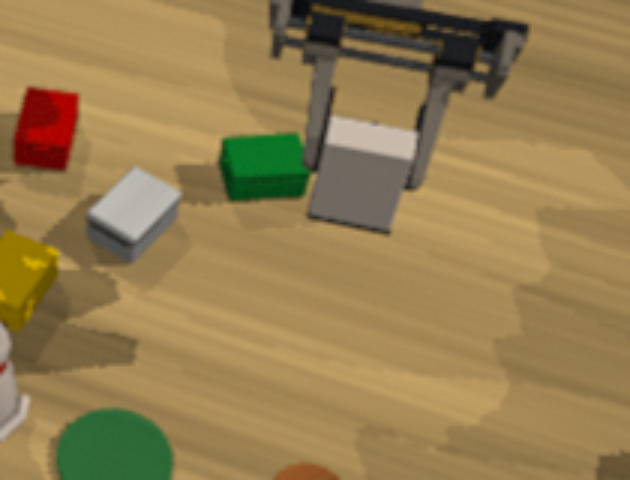

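The scene view shows the screen nearly upright in the gripper (foot down, about 6° off). The arm is at its joint 4 and 5 limits, though, so this pose can't be lowered. I'll fit a small kinematic model and look for a reachable standing pose.

```bash
cat > kin.py <<'E'
import numpy as np
from scipy.optimize import least_squares
from scipy.spatial.transform import Rotation as Ro
D=[([.172,.5486,.2146],[60.556,9.076,91.501,0,79.423,-12.038]),([.3602,.4113,.2056],[36.1,5.3,96.7,0,78,-30.7]),
([.5399,.2766,.1008],[8.5,34.7,75.4,13.3,91.6,-59.1]),([.5387,.281,.0084],[8.9,41.4,76.8,13.4,83.4,-60.7]),
([.5497,.2871,.1345],[18.5,13.4,96.5,-4.6,61,-56.3]),([.5468,.2671,.2125],[21.1,-13.8,132.6,-73.8,12.6,-8.3])]
lo=np.array([-166.64,-54.1,10.49,-73.88,9.74,-171.62])+1; hi=np.array([166.64,131.32,154.53,253.88,151.15,171.62])-1
def fk(j,k):
    h,L1,L2,e,a,Dt=k
    R1=Ro.from_euler('z',j[0],degrees=True);R2=R1*Ro.from_euler('y',j[1],degrees=True);R3=R2*Ro.from_euler('y',j[2],degrees=True)
    R=R3*Ro.from_euler('ZYZ',[j[3],j[4],j[5]],degrees=True)*Ro.from_euler('z',90,degrees=True)
    p=np.array([0,0,h])+R1.apply([a,0,0])+R2.apply([0,0,L1])+R3.apply([e,0,L2])+R.apply([0,0,Dt])
    return p,R.as_matrix()
s=least_squares(lambda k:np.concatenate([fk(j,k)[0]-p for p,j in D]),[.3,.4,.5,0,0,.3])
K=s.x
def ik(p,R,j0):
    f=lambda j:np.r_[(fk(j,K)[0]-p)*1000/3,Ro.from_matrix(fk(j,K)[1].T@R).as_rotvec()*57.3]
    r=least_squares(f,np.clip(j0,lo,hi),bounds=(lo,hi));return r.x,np.abs(r.fun).max()
if __name__=='__main__':
    np.set_printoptions(precision=3,suppress=True)
    print(K,np.abs(s.fun).max());print(fk(D[5][1],K)[1],fk(D[2][1],K)[1])
E
cat > srch.py <<'E'
from kin import *
from h import pose
np.set_printoptions(precision=1,suppress=True)
for x in (.48,.56):
  for y in (.24,.3,.38):
    for az in range(-80,121,20):
      for j4,j6 in ((0,0),(100,-150),(180,-150),(180,100),(-60,-20)):
        j,e=ik(*pose([x,y,.07],az,65),[20,10,110,j4,50,j6])
        if e<1: print(x,y,az,j)
E
python3 kin.py; python3 srch.py 2>/dev/null
```

```text
[ 0.346  0.445  0.562  0.092 -0.042  0.375] 0.12078884874197038
[[-0.521 -0.113  0.846]
 [-0.05   0.994  0.102]
 [-0.852  0.011 -0.523]] [[-0.822  0.415 -0.391]
 [ 0.377  0.91   0.174]
 [ 0.428 -0.004 -0.904]]
0.48 0.24 -80 [ 52.8  50.8  75.6 -43.3 104.2  52.5]
0.48 0.24 -80 [ 52.8  50.8  75.6 -43.3 104.2  52.5]
0.48 0.24 -80 [ 52.8  50.8  75.6 -43.3 104.2  52.5]
0.48 0.24 -60 [ 58.5  43.1  90.  -52.8  91.5  50.1]
0.48 0.24 -60 [ 58.5  43.1  90.  -52.8  91.5  50.1]
0.48 0.24 -60 [ 58.5  43.1  90.  -52.8  91.5  50.1]
0.48 0.24 -40 [ 62.5  35.1 105.  -64.5  78.6  50.3]
0.48 0.24 -40 [ 62.5  35.1 105.  -64.5  78.6  50.3]
0.48 0.24 -40 [ 62.5  35.1 105.  -64.5  78.6  50.3]
0.48 0.24 0 [ 56.8  20.5 132.5 251.6  53.   61.7]
0.48 0.24 20 [ 36.3  16.3 140.6 201.8  43.1  80.8]
0.48 0.24 40 [  8.   17.3 138.7 137.8  45.7 107.5]
0.48 0.24 60 [ -7.1  22.7 128.4  97.2  57.3 121.9]
0.48 0.24 80 [-10.4  30.  114.6  74.6  70.1 128. ]
0.48 0.24 100 [ -8.3  37.9  99.8  60.1  83.  130.1]
0.48 0.24 120 [ -3.5  45.8  85.   49.4  95.9 129.4]
0.48 0.24 120 [ -3.5  45.8  85.   49.4  95.9 129.4]
0.48 0.3 -80
[... 3443 characters left out ...]
8.3  43.2 -46.2 115.7  42.2]
0.56 0.38 -80 [ 54.2  68.3  43.2 -46.2 115.7  42.2]
0.56 0.38 -60 [ 58.8  57.5  63.  -53.6  99.3  40.2]
0.56 0.38 -60 [ 58.8  57.5  63.  -53.6  99.3  40.2]
0.56 0.38 -60 [ 58.8  57.5  63.  -53.6  99.3  40.2]
0.56 0.38 -40 [ 62.   47.7  81.4 -63.3  83.1  40.1]
0.56 0.38 -40 [ 62.   47.7  81.4 -63.3  83.1  40.1]
0.56 0.38 20 [ 46.4  26.  122.1 220.8  38.   67.6]
0.56 0.38 40 [ 28.9  25.1 124.  162.2  34.9 100. ]
0.56 0.38 60 [ 14.1  28.6 117.2 113.7  45.2 124.6]
0.56 0.38 80 [  7.   35.4 104.5  85.4  60.4 135.2]
0.56 0.38 100 [  5.8  43.8  88.6  68.4  76.4 139.2]
0.56 0.38 120 [  7.9  53.3  70.8  57.2  92.5 140.1]
0.56 0.38 120 [  7.9  53.3  70.8  57.2  92.5 140.1]
```

The model fits to 0.1 mm. A tool azimuth near -60° is comfortably reachable, so I'll plan the path there.

```bash
python3 - <<'E' 2>/dev/null
from kin import *
from h import *
np.set_printoptions(precision=1,suppress=True)
o=get_obs();j=o['joint_pos']
T=[([.53,.28,.20],-5,35),([.52,.29,.20],-30,45),([.51,.30,.20],-55,60),([.5,.31,.20],-60,65),([.5,.31,.063],-60,65)]
P=[pose(*t) for t in T]
for q in P:
    j,e=ik(*q,j);print(j,round(e,2))
plan(P)
E
```

```text
[ 42.4  -0.  112.5 -34.7  47.8 -23.3] 0.0
[ 54.   11.9 104.2 -49.4  67.8  15.4] 0.0
[ 58.9  31.9  86.3 -52.5  94.2  36.1] 0.0
[ 60.1  37.6  80.9 -53.1 101.4  39.1] 0.0
[ 60.1  49.6  78.9 -51.9  95.4  47.1] 0.0
0 a [0.153, 0.408, 0.128] s [26.9, 13.1, 11.0] calls 0.60 tcp [0.5 0.3 0.2]
1 a [0.281, -0.172, 0.335] s [6.6, 3.4, -7.2] calls 0.63 tcp [0.5 0.3 0.2]
2 a [0.347, -0.258, 0.266] s [5.8, -3.3, -11.4] calls 0.68 tcp [0.5 0.3 0.2]
3 a [0.077, -0.087, 0.04] s [5.3, -4.0, -12.2] calls 0.16 tcp [0.5 0.3 0.2]
4 a [0.0, 0.0, 0.0] s [124.2, 0.0, 57.9] calls 0.55 tcp [0.5 0.3 0.1]
```

>>> drive_tool:
  commands:
    - {"x":6,"y":3,"z":2,"ax":0.03,"ay":0.09,"az":0.03,"fingers":50}
    - {"x":12,"y":6,"z":5,"ax":0.07,"ay":0.18,"az":0.06,"fingers":50}
    - {"x":18,"y":9,"z":8,"ax":0.1,"ay":0.28,"az":0.09,"fingers":50}
    - {"x":24,"y":12,"z":10,"ax":0.14,"ay":0.37,"az":0.12,"fingers":50}
    - {"x":27,"y":13,"z":11,"ax":0.153,"ay":0.408,"az":0.128,"fingers":50}

```text
time_s: 6.0
tool_pos: [0.5419, 0.2808, 0.1852]
ee_rot: [[-0.818, 0.089, 0.568], [0.074, 0.996, -0.049], [-0.57, 0.002, -0.821]]
contact_force: [0.1, -0.2, -1.5]
grip_width: 0.0634
```

>>> drive_tool:
  commands:
    - {"x":1,"y":1,"z":-1,"ax":0.06,"ay":-0.04,"az":0.07,"fingers":50}
    - {"x":3,"y":1,"z":-3,"ax":0.12,"ay":-0.07,"az":0.14,"fingers":50}
    - {"x":4,"y":2,"z":-4,"ax":0.18,"ay":-0.11,"az":0.21,"fingers":50}
    - {"x":6,"y":3,"z":-6,"ax":0.24,"ay":-0.15,"az":0.28,"fingers":50}
    - {"x":7,"y":3,"z":-7,"ax":0.281,"ay":-0.172,"az":0.335,"fingers":50}

```text
time_s: 6.5
tool_pos: [0.5313, 0.2856, 0.1853]
ee_rot: [[-0.614, 0.504, 0.608], [0.358, 0.863, -0.356], [-0.704, -0.001, -0.71]]
contact_force: [-0.4, -0.7, -2.1]
grip_width: 0.064
```

>>> drive_tool:
  commands:
    - {"x":1,"y":-1,"z":-2,"ax":0.07,"ay":-0.05,"az":0.05,"fingers":50}
    - {"x":3,"y":-1,"z":-4,"ax":0.14,"ay":-0.1,"az":0.11,"fingers":50}
    - {"x":4,"y":-2,"z":-7,"ax":0.21,"ay":-0.15,"az":0.16,"fingers":50}
    - {"x":5,"y":-3,"z":-9,"ax":0.28,"ay":-0.2,"az":0.21,"fingers":50}
    - {"x":6,"y":-3,"z":-11,"ax":0.347,"ay":-0.258,"az":0.266,"fingers":50}

```text
time_s: 7.0
tool_pos: [0.5187, 0.29, 0.1877]
ee_rot: [[-0.286, 0.824, 0.489], [0.412, 0.567, -0.713], [-0.865, -0.003, -0.502]]
contact_force: [0.3, -0.3, -2.8]
grip_width: 0.0636
```

```bash
python3 - <<'E'
from h import *
o=st()
P=pose([.5,.31,.10],-60,65);plan([P])
im,d=read_camera('wrist');cal=get_calibration('wrist');W=cloud(d,cal)
R=np.array(o['ee_rot']);p=np.array(o['tool_pos'])-.019*R[:,2]
L=(W-p)@R
m=(d>0)&(abs(L[...,1])<.028)&(abs(L[...,0])<.08)&(abs(L[...,2])<.06)
P=W[m];c=np.median(P,0);q=P[np.linalg.norm(P-c,axis=1)<.05];u,s,v=np.linalg.svd(q-q.mean(0),full_matrices=0)
n=v[2]*np.sign(R[:,2]@v[2])
print('normal now',n.round(3),'in tool',(R.T@n).round(3),'az',np.degrees(np.arctan2(n[1],n[0])),'elev',np.degrees(np.arcsin(n[2])),'extent z',P[:,2].min()-p[2],P[:,2].max()-p[2])
E
```

```text
t 7.0 tcp [0.5187 0.29   0.1877] F [ 0.29 -0.34 -2.75] M [0.678 0.435 0.051] w 0.0636 j [ 44.3  28.8  89.2 -59.   83.9  28.9]
0 a [0.069, -0.089, 0.039] s [87.8, -5.2, 39.5] calls 0.39 tcp [0.509 0.295 0.092]
normal now [ 0.57  -0.818 -0.075] in tool [-0.435  0.006  0.9  ] az -55.15052179463619 elev -4.317635430719681 extent z -0.06279567089678936 0.02485037339357607
```

>>> drive_tool:
  commands:
    - {"x":17,"y":-1,"z":8,"ax":0.017,"ay":-0.02,"az":0.01,"fingers":50}
    - {"x":34,"y":-2,"z":16,"ax":0.034,"ay":-0.04,"az":0.02,"fingers":50}
    - {"x":52,"y":-3,"z":24,"ax":0.05,"ay":-0.06,"az":0.03,"fingers":50}
    - {"x":70,"y":-4,"z":32,"ax":0.06,"ay":-0.075,"az":0.035,"fingers":50}
    - {"x":88,"y":-5,"z":39,"ax":0.065,"ay":-0.078,"az":0.039,"fingers":50}

```text
time_s: 7.55
tool_pos: [0.5077, 0.296, 0.0872]
ee_rot: [[-0.218, 0.865, 0.451], [0.373, 0.501, -0.781], [-0.902, -0.002, -0.432]]
contact_force: [0.4, 0.8, -2.8]
grip_width: 0.0638
```

```bash
cat > scr.py <<'E'
from h import *
o=st()
im,d=read_camera('wrist');cal=get_calibration('wrist');W=cloud(d,cal)
R=np.array(o['ee_rot']);p=np.array(o['tool_pos'])-.019*R[:,2]
L=(W-p)@R
m=(d>0)&(abs(L[...,1])<.028)&(abs(L[...,0])<.08)&(abs(L[...,2])<.06)&(W[...,2]>.004)
P=W[m];c=np.median(P,0);q=P[np.linalg.norm(P-c,axis=1)<.05];u,s,v=np.linalg.svd(q-q.mean(0),full_matrices=0)
n=v[2]*np.sign(R[:,2]@v[2])
print('g',p,'tilt',np.degrees(np.arccos(-R[2,2])),'normal az',np.degrees(np.arctan2(n[1],n[0])),'elev',np.degrees(np.arcsin(n[2])),'roll',np.degrees(R[2,1]),'z',P[:,2].min(),P[:,2].max())
E
python3 scr.py; python3 -c "
from h import *
plan([pose([.5,.31,.064],-60,64.5)])"
```

```text
t 7.55 tcp [0.5077 0.296  0.0872] F [ 0.35  0.78 -2.82] M [0.74  0.546 0.019] w 0.0638 j [ 46.   43.   84.6 -60.3  86.2  40. ]
g [0.49910831 0.31087219 0.09544125] tilt 64.40328632340982 normal az -59.914202008402796 elev 0.04103215388489307 roll -0.12768031662876717 z 0.030957039982971276 0.11916844924118966
0 a [-0.002, -0.002, 0.007] s [24.5, 2.4, 13.2] calls 0.11 tcp [0.509 0.295 0.056]
```

>>> drive_tool:
  commands:
    - {"x":4,"y":0,"z":2,"ax":0,"ay":0,"az":0,"fingers":50}
    - {"x":8,"y":0,"z":4,"ax":0,"ay":0,"az":0,"fingers":50}
    - {"x":12,"y":0,"z":6,"ax":0,"ay":0,"az":0,"fingers":50}
    - {"x":16,"y":0,"z":7.5,"ax":0,"ay":0,"az":0,"fingers":50}
    - {"x":17,"y":0,"z":8,"ax":0,"ay":0,"az":0,"fingers":50}

```text
time_s: 8.1
tool_pos: [0.506, 0.2952, 0.0649]
ee_rot: [[-0.222, 0.865, 0.449], [0.372, 0.501, -0.781], [-0.901, -0.007, -0.433]]
contact_force: [0.2, 0.3, -2.3]
grip_width: 0.064
```

>>> drive_tool:
  commands:
    - {"x":1,"y":0,"z":0.5,"ax":0,"ay":0,"az":0,"fingers":50}
    - {"x":2,"y":0,"z":1,"ax":0,"ay":0,"az":0,"fingers":50}
    - {"x":3,"y":0,"z":1.5,"ax":0,"ay":0,"az":0,"fingers":50}
    - {"x":4,"y":0,"z":2,"ax":0,"ay":0,"az":0,"fingers":50}
    - {"x":4,"y":0,"z":2,"ax":0,"ay":0,"az":0,"fingers":50}

```text
time_s: 8.6
tool_pos: [0.5059, 0.2951, 0.0602]
ee_rot: [[-0.223, 0.865, 0.449], [0.371, 0.501, -0.782], [-0.901, -0.007, -0.433]]
contact_force: [-0.6, 1.0, -1.5]
grip_width: 0.0639
```

```bash
python3 scr.py
```

```text
t 8.6 tcp [0.5059 0.2951 0.0602] F [-0.63  1.02 -1.5 ] M [ 0.656  0.46  -0.037] w 0.0639 j [ 46.   45.6  84.1 -60.3  85.2  41.7]
g [0.49735601 0.30993729 0.06847448] tilt 64.3480777830955 normal az -59.5079710370477 elev 0.04434831822517267 roll -0.40534797157163505 z 0.0076627062567434755 0.095887270145014
```

>>> drive_tool:
  commands:
    - {"x":0.5,"y":0,"z":0.2,"ax":0,"ay":0,"az":0,"fingers":50}
    - {"x":1,"y":0,"z":0.5,"ax":0,"ay":0,"az":0,"fingers":50}
    - {"x":1.5,"y":0,"z":0.7,"ax":0,"ay":0,"az":0,"fingers":50}
    - {"x":2,"y":0,"z":1,"ax":0,"ay":0,"az":0,"fingers":50}
    - {"x":2,"y":0,"z":1,"ax":0,"ay":0,"az":0,"fingers":50}

```text
time_s: 9.15
tool_pos: [0.5059, 0.295, 0.058]
ee_rot: [[-0.223, 0.865, 0.449], [0.371, 0.501, -0.782], [-0.901, -0.007, -0.433]]
contact_force: [0.2, -0.1, -2.6]
grip_width: 0.0635
```

>>> drive_tool:
  commands:
    - {"x":0.5,"y":0,"z":0.2,"ax":0,"ay":0,"az":0,"fingers":50}
    - {"x":1,"y":0,"z":0.5,"ax":0,"ay":0,"az":0,"fingers":50}
    - {"x":1.5,"y":0,"z":0.7,"ax":0,"ay":0,"az":0,"fingers":50}
    - {"x":2,"y":0,"z":1,"ax":0,"ay":0,"az":0,"fingers":50}
    - {"x":2,"y":0,"z":1,"ax":0,"ay":0,"az":0,"fingers":50}

```text
time_s: 9.65
tool_pos: [0.5058, 0.295, 0.0557]
ee_rot: [[-0.223, 0.865, 0.449], [0.371, 0.501, -0.782], [-0.901, -0.007, -0.433]]
contact_force: [0.8, 0.3, -2.4]
grip_width: 0.0638
```

```bash
python3 scr.py
```

```text
t 9.65 tcp [0.5058 0.295  0.0557] F [ 0.83  0.31 -2.38] M [0.671 0.432 0.005] w 0.0638 j [ 46.   46.1  84.  -60.4  85.   42. ]
g [0.49731245 0.30981596 0.06389354] tilt 64.35499273310111 normal az -59.52515656046455 elev 0.046290612549550414 roll -0.4200944566829549 z 0.004000872422798916 0.09120040104942563
```

>>> drive_tool:
  commands:
    - {"x":0.5,"y":0,"z":0.2,"ax":0,"ay":0,"az":0,"fingers":50}
    - {"x":1,"y":0,"z":0.5,"ax":0,"ay":0,"az":0,"fingers":50}
    - {"x":2,"y":0,"z":1,"ax":0,"ay":0,"az":0,"fingers":50}
    - {"x":3,"y":0,"z":1.4,"ax":0,"ay":0,"az":0,"fingers":50}
    - {"x":3,"y":0,"z":1.4,"ax":0,"ay":0,"az":0,"fingers":50}

```text
time_s: 10.2
tool_pos: [0.5057, 0.2949, 0.0522]
ee_rot: [[-0.223, 0.865, 0.449], [0.371, 0.501, -0.782], [-0.901, -0.008, -0.433]]
contact_force: [0.2, 0.0, -2.5]
grip_width: 0.0635
```

>>> drive_tool:
  commands:
    - {"x":0.2,"y":0,"z":0.1,"ax":0,"ay":0,"az":0,"fingers":50}
    - {"x":0.4,"y":0,"z":0.2,"ax":0,"ay":0,"az":0,"fingers":50}
    - {"x":0.6,"y":0,"z":0.3,"ax":0,"ay":0,"az":0,"fingers":50}
    - {"x":0.8,"y":0,"z":0.4,"ax":0,"ay":0,"az":0,"fingers":50}
    - {"x":0.8,"y":0,"z":0.4,"ax":0,"ay":0,"az":0,"fingers":50}

```text
time_s: 10.7
tool_pos: [0.5058, 0.2949, 0.0519]
ee_rot: [[-0.222, 0.865, 0.449], [0.371, 0.501, -0.782], [-0.902, -0.007, -0.432]]
contact_force: [-2.6, 0.2, 2.4]
grip_width: 0.0637
```

>>> drive_tool:
  commands:
    - {"x":0.2,"y":0,"z":0.1,"ax":0,"ay":0,"az":0,"fingers":50}
    - {"x":0.4,"y":0,"z":0.2,"ax":0,"ay":0,"az":0,"fingers":50}
    - {"x":0.6,"y":0,"z":0.3,"ax":0,"ay":0,"az":0,"fingers":50}
    - {"x":0.8,"y":0,"z":0.4,"ax":0,"ay":0,"az":0,"fingers":50}
    - {"x":0.8,"y":0,"z":0.4,"ax":0,"ay":0,"az":0,"fingers":50}

```text
time_s: 11.2
tool_pos: [0.5057, 0.295, 0.0518]
ee_rot: [[-0.221, 0.866, 0.449], [0.37, 0.501, -0.783], [-0.902, -0.007, -0.431]]
contact_force: [-5.7, 1.3, 5.5]
grip_width: 0.0638
```

```bash
python3 scr.py
```

```text
t 11.2 tcp [0.5057 0.295  0.0518] F [-5.7   1.29  5.51] M [-0.283  0.156 -0.528] w 0.0638 j [ 46.   46.5  83.8 -60.5  85.   42.3]
g [0.49718657 0.30983582 0.0600301 ] tilt 64.4785638788625 normal az -59.59274126732685 elev 0.08308435191707131 roll -0.3908074367955205 z 0.00401827928057079 0.08742785075859859
```

Contact is confirmed at 5.5 N. Releasing, then backing out along the tool axis.

>>> drive_tool:
  commands:
    - {"x":0,"y":0,"z":0,"ax":0,"ay":0,"az":0,"fingers":75}
    - {"x":0,"y":0,"z":0,"ax":0,"ay":0,"az":0,"fingers":85}
    - {"x":0,"y":0,"z":0,"ax":0,"ay":0,"az":0,"fingers":100}
    - {"x":0,"y":0,"z":0,"ax":0,"ay":0,"az":0,"fingers":100}
    - {"x":0,"y":0,"z":0,"ax":0,"ay":0,"az":0,"fingers":100}

```text
time_s: 11.75
tool_pos: [0.5058, 0.2949, 0.0517]
ee_rot: [[-0.221, 0.866, 0.449], [0.37, 0.501, -0.783], [-0.902, -0.007, -0.431]]
contact_force: [-0.1, -0.7, -0.4]
grip_width: 0.092
```

>>> drive_tool:
  commands:
    - {"x":0,"y":0,"z":-12,"ax":0,"ay":0,"az":0,"fingers":100}
    - {"x":0,"y":0,"z":-30,"ax":0,"ay":0,"az":0,"fingers":100}
    - {"x":0,"y":0,"z":-50,"ax":0,"ay":0,"az":0,"fingers":100}
    - {"x":0,"y":0,"z":-75,"ax":0,"ay":0,"az":0,"fingers":100}
    - {"x":0,"y":0,"z":-90,"ax":0,"ay":0,"az":0,"fingers":100}

```text
time_s: 12.25
tool_pos: [0.4644, 0.3684, 0.0922]
ee_rot: [[-0.221, 0.865, 0.452], [0.371, 0.503, -0.781], [-0.902, -0.004, -0.432]]
contact_force: [0.0, 0.0, -1.2]
grip_width: 0.0921
```

```bash
python3 - <<'E' 2>/dev/null
from h import *
from kin import *
np.set_printoptions(precision=3,suppress=True)
o=st()
im,d=read_camera('scene');save('s4.png',im[110:270,230:440],3)
j=o['joint_pos']
G=[([.483,.077],-15.8),([.5325,-.125],-33.3),([.479,-.295],29)]
# lift, un-tilt, over case 1
T=[([.40,.44,.24],-55,40),([.42,.36,.28],-40,10),([.45,.2,.25],-25,0),([*G[0][0],.14],G[0][1],0),([*G[0][0],.025],G[0][1],0)]
P=[pose(*t) for t in T]
for q in P:
    j,e=ik(*q,j);print(j.round(0),round(e,2))
plan(P)
E
```

```text
t 12.25 tcp [0.464 0.368 0.092] F [ 0.04  0.04 -1.23] M [0.356 0.231 0.016] w 0.0921 j [ 52.9  47.1  76.8 -56.3  92.8  39.7]
[ 67.  27.  77. -33.  98.  34.] 0.0
[ 47.   5.  92. -10.  83.  -2.] 0.0
[ 24.  -1. 100.   0.  80. -41.] 0.0
[  9.   6. 106.  -0.  68. -65.] 0.0
[  9.  16. 109.   0.  56. -65.] 0.0
0 a [-0.068, 0.425, -0.049] s [-84.4, -19.5, -130.1] calls 0.63 tcp [0.407 0.43  0.225]
1 a [-0.112, 0.521, -0.24] s [-75.1, -28.6, 16.2] calls 0.78 tcp [0.423 0.358 0.261]
2 a [-0.023, 0.174, -0.261] s [-115.4, -103.3, 51.1] calls 0.65 tcp [0.45  0.2   0.231]
3 a [0.0, 0.0, -0.161] s [-81.9, -97.5, 110.0] calls 0.67 tcp [0.483 0.077 0.121]
4 a [0.0, 0.0, 0.0] s [0.0, 0.0, 115.0] calls 0.46 tcp [0.483 0.077 0.006]
```

View pics/s4.png

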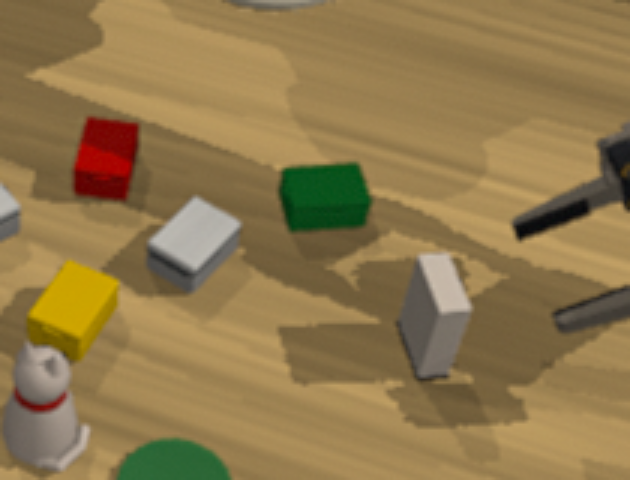

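The screen stands upright on its foot at crop (435,315), with the fingers clear at the right. Now to the first case, passing high over the screen.

>>> drive_tool:
  commands:
    - {"x":-16,"y":-4,"z":-26,"ax":-0.01,"ay":0.08,"az":-0.01,"fingers":100}
    - {"x":-34,"y":-8,"z":-52,"ax":-0.03,"ay":0.17,"az":-0.02,"fingers":100}
    - {"x":-50,"y":-12,"z":-78,"ax":-0.04,"ay":0.25,"az":-0.03,"fingers":100}
    - {"x":-68,"y":-16,"z":-104,"ax":-0.05,"ay":0.34,"az":-0.04,"fingers":100}
    - {"x":-84,"y":-20,"z":-130,"ax":-0.068,"ay":0.425,"az":-0.05,"fingers":100}

```text
time_s: 12.8
tool_pos: [0.4059, 0.4307, 0.2268]
ee_rot: [[-0.442, 0.818, 0.369], [0.629, 0.575, -0.523], [-0.64, 0.001, -0.769]]
contact_force: [0.8, 0.3, -0.4]
grip_width: 0.092
```

>>> drive_tool:
  commands:
    - {"x":-15,"y":-6,"z":3,"ax":-0.02,"ay":0.1,"az":-0.05,"fingers":100}
    - {"x":-30,"y":-11,"z":6,"ax":-0.04,"ay":0.21,"az":-0.1,"fingers":100}
    - {"x":-45,"y":-17,"z":10,"ax":-0.07,"ay":0.31,"az":-0.14,"fingers":100}
    - {"x":-60,"y":-23,"z":13,"ax":-0.09,"ay":0.42,"az":-0.19,"fingers":100}
    - {"x":-75,"y":-29,"z":16,"ax":-0.112,"ay":0.521,"az":-0.24,"fingers":100}

```text
time_s: 13.3
tool_pos: [0.4211, 0.3582, 0.2638]
ee_rot: [[-0.758, 0.638, 0.131], [0.63, 0.77, -0.103], [-0.166, 0.005, -0.986]]
contact_force: [-0.2, 0.0, 0.8]
grip_width: 0.0919
```

>>> drive_tool:
  commands:
    - {"x":-23,"y":-20,"z":8,"ax":0,"ay":0.03,"az":-0.05,"fingers":100}
    - {"x":-46,"y":-41,"z":16,"ax":-0.01,"ay":0.07,"az":-0.1,"fingers":100}
    - {"x":-69,"y":-62,"z":26,"ax":-0.01,"ay":0.1,"az":-0.15,"fingers":100}
    - {"x":-92,"y":-82,"z":38,"ax":-0.02,"ay":0.14,"az":-0.2,"fingers":100}
    - {"x":-115,"y":-103,"z":51,"ax":-0.023,"ay":0.174,"az":-0.26,"fingers":100}

```text
time_s: 13.8
tool_pos: [0.4492, 0.2, 0.2324]
ee_rot: [[-0.909, 0.416, -0.003], [0.416, 0.909, 0.01], [0.007, 0.008, -1.0]]
contact_force: [1.6, -0.1, -1.3]
grip_width: 0.0916
```

```bash
python3 - <<'E'
from h import *
st(); plan([pose([.483,.077,.12],-15.8,0),pose([.483,.077,.025],-15.8,0)])
E
```

```text
t 13.8 tcp [0.4492 0.2    0.2324] F [ 1.59 -0.08 -1.33] M [-0.013 -0.001 -0.039] w 0.0916 j [  9.5  -4.3 103.3   0.6  81.1 -56. ]
0 a [0.008, -0.006, -0.153] s [-82.8, -98.8, 130.1] calls 0.73 tcp [0.483 0.077 0.101]
1 a [0.0, 0.0, 0.0] s [0.0, 0.0, 95.0] calls 0.38 tcp [0.483 0.077 0.006]
```

>>> drive_tool:
  commands:
    - {"x":-20,"y":-24,"z":26,"ax":0,"ay":0,"az":-0.03,"fingers":100}
    - {"x":-40,"y":-48,"z":52,"ax":0,"ay":0,"az":-0.07,"fingers":100}
    - {"x":-60,"y":-72,"z":78,"ax":0,"ay":0,"az":-0.11,"fingers":100}
    - {"x":-78,"y":-94,"z":104,"ax":0.005,"ay":-0.004,"az":-0.15,"fingers":100}
    - {"x":-83,"y":-99,"z":120,"ax":0.008,"ay":-0.006,"az":-0.153,"fingers":100}

```text
time_s: 14.3
tool_pos: [0.4825, 0.0744, 0.1092]
ee_rot: [[-0.962, 0.274, -0.002], [0.274, 0.962, -0.001], [0.002, -0.001, -1.0]]
contact_force: [-0.8, 0.9, 0.2]
grip_width: 0.0923
```

```bash
cat > case.py <<'E'
import sys
from h import *
np.set_printoptions(precision=4,suppress=True)
c=np.array([float(v) for v in sys.argv[1:3]]);az=float(sys.argv[3])
o=st()
im,d=read_camera('wrist');cal=get_calibration('wrist');W=cloud(d,cal)
m=(d>0)&(W[...,2]>.032)&(W[...,2]<.046)&(np.hypot(W[...,0]-c[0],W[...,1]-c[1])<.052)
T=W[m];(cx,cy),s,a=cv2.minAreaRect((T[:,:2]*1000).astype(np.float32))
print(len(T),'rect',cx,cy,s,a,'rgb',np.median(im[m],0))
save('wc.png',im)
plan([pose([*c,.025],az,0)])
E
python3 case.py .483 .077 -15.8
```

```text
t 14.3 tcp [0.4825 0.0744 0.1092] F [-0.78  0.93  0.18] M [ 0.058  0.069 -0.003] w 0.0923 j [ -5.4   2.6 111.   -0.1  66.5 -79.5]
6248 rect 478.37066650390625 78.80038452148438 (53.57651901245117, 76.31002807617188) 73.85195922851562 rgb [166. 159. 153.]
0 a [-0.002, -0.006, -0.002] s [-1.8, 2.9, 101.1] calls 0.40 tcp [0.483 0.077 0.006]
```

>>> drive_tool:
  commands:
    - {"x":0,"y":3,"z":22,"ax":0,"ay":0,"az":0,"fingers":100}
    - {"x":0,"y":3,"z":44,"ax":0,"ay":0,"az":0,"fingers":100}
    - {"x":0,"y":3,"z":66,"ax":0,"ay":0,"az":0,"fingers":100}
    - {"x":0,"y":3,"z":88,"ax":0,"ay":0,"az":0,"fingers":100}
    - {"x":0,"y":3,"z":102,"ax":0,"ay":0,"az":0,"fingers":100}

```text
time_s: 14.85
tool_pos: [0.4805, 0.0782, 0.0043]
ee_rot: [[-0.962, 0.274, -0.008], [0.274, 0.962, -0.0], [0.007, -0.002, -1.0]]
contact_force: [-0.3, 0.4, 0.0]
grip_width: 0.0919
```

>>> drive_tool:
  commands:
    - {"x":0,"y":0,"z":0,"ax":0,"ay":0,"az":0,"fingers":80}
    - {"x":0,"y":0,"z":0,"ax":0,"ay":0,"az":0,"fingers":60}
    - {"x":0,"y":0,"z":0,"ax":0,"ay":0,"az":0,"fingers":45}
    - {"x":0,"y":0,"z":0,"ax":0,"ay":0,"az":0,"fingers":40}
    - {"x":0,"y":0,"z":0,"ax":0,"ay":0,"az":0,"fingers":40}
  grip_force: 35

```text
time_s: 15.35
tool_pos: [0.4812, 0.078, 0.0051]
ee_rot: [[-0.962, 0.274, -0.006], [0.274, 0.962, -0.001], [0.006, -0.002, -1.0]]
contact_force: [-1.2, -1.6, 1.5]
grip_width: 0.0542
```

>>> drive_tool:
  commands:
    - {"x":0,"y":0,"z":-5,"ax":0,"ay":0,"az":0,"fingers":40}
    - {"x":0,"y":0,"z":-20,"ax":0,"ay":0,"az":0,"fingers":40}
    - {"x":0,"y":0,"z":-40,"ax":0,"ay":0,"az":0,"fingers":40}
    - {"x":0,"y":0,"z":-50,"ax":0,"ay":0,"az":0,"fingers":40}
    - {"x":0,"y":0,"z":-50,"ax":0,"ay":0,"az":0,"fingers":40}

```text
time_s: 15.85
tool_pos: [0.4829, 0.0779, 0.0568]
ee_rot: [[-0.962, 0.274, -0.002], [0.274, 0.962, -0.001], [0.002, -0.002, -1.0]]
contact_force: [0.9, 0.0, -1.2]
grip_width: 0.0538
```

```bash
cat > weigh.py <<'E'
from h import *
np.set_printoptions(precision=3,suppress=True)
F=[];E=[]
for i in range(12):
    read_camera('scene');o=get_obs();F.append(np.r_[o['contact_force'],o['moment']]);E.append(o['joint_efforts'])
F=np.array(F);print('F',F.mean(0),'sd',F.std(0),'eff',np.mean(E,0));st()
im,d=read_camera('wrist');save('hold.png',im)
E
python3 weigh.py
```

```text
F [-0.063  0.092 -1.266 -0.012  0.011 -0.015] sd [0.346 0.401 0.446 0.027 0.04  0.032] eff [  0.003 -33.481 -28.028  -0.004   0.102  -0.   ]
t 16.45 tcp [0.481 0.078 0.055] F [ 0.3  -0.33 -0.77] M [ 0.025 -0.064 -0.069] w 0.0538 j [ -5.    7.6 112.7  -0.1  60.  -79.1]
```

Case 1 weighs about 1.27 N, or 0.13 kg, so it is a light one. Putting it back and moving to case 2.

>>> drive_tool:
  commands:
    - {"x":0,"y":0,"z":15,"ax":0,"ay":0,"az":0,"fingers":40}
    - {"x":0,"y":0,"z":30,"ax":0,"ay":0,"az":0,"fingers":40}
    - {"x":0,"y":0,"z":43,"ax":0,"ay":0,"az":0,"fingers":40}
    - {"x":0,"y":0,"z":48,"ax":0,"ay":0,"az":0,"fingers":40}
    - {"x":0,"y":0,"z":50,"ax":0,"ay":0,"az":0,"fingers":40}

```text
time_s: 17.0
tool_pos: [0.4803, 0.0781, 0.0051]
ee_rot: [[-0.962, 0.273, -0.009], [0.273, 0.962, -0.001], [0.009, -0.003, -1.0]]
contact_force: [-9.4, 0.4, 18.9]
grip_width: 0.054
```

>>> drive_tool:
  commands:
    - {"x":0,"y":0,"z":0,"ax":0,"ay":0,"az":0,"fingers":70}
    - {"x":0,"y":0,"z":0,"ax":0,"ay":0,"az":0,"fingers":85}
    - {"x":0,"y":0,"z":0,"ax":0,"ay":0,"az":0,"fingers":100}
    - {"x":0,"y":0,"z":0,"ax":0,"ay":0,"az":0,"fingers":100}
    - {"x":0,"y":0,"z":0,"ax":0,"ay":0,"az":0,"fingers":100}

```text
time_s: 17.5
tool_pos: [0.4804, 0.0781, 0.0052]
ee_rot: [[-0.962, 0.273, -0.009], [0.273, 0.962, -0.001], [0.008, -0.003, -1.0]]
contact_force: [-0.7, 0.1, 0.8]
grip_width: 0.0913
```

>>> drive_tool:
  commands:
    - {"x":0,"y":0,"z":-20,"ax":0,"ay":0,"az":0,"fingers":100}
    - {"x":0,"y":0,"z":-50,"ax":0,"ay":0,"az":0,"fingers":100}
    - {"x":0,"y":0,"z":-80,"ax":0,"ay":0,"az":0,"fingers":100}
    - {"x":0,"y":0,"z":-110,"ax":0,"ay":0,"az":0,"fingers":100}
    - {"x":0,"y":0,"z":-130,"ax":0,"ay":0,"az":0,"fingers":100}

```text
time_s: 18.0
tool_pos: [0.4825, 0.0781, 0.1376]
ee_rot: [[-0.962, 0.273, -0.006], [0.273, 0.962, -0.001], [0.005, -0.002, -1.0]]
contact_force: [-0.1, 0.0, 0.8]
grip_width: 0.0921
```

```bash
python3 case.py .483 .077 -15.8; python3 - <<'E'
from h import *
plan([pose([.5325,-.125,.13],-33.3,0)])
E
```

```text
t 18.0 tcp [0.4825 0.0781 0.1376] F [-0.12  0.04  0.77] M [-0.056 -0.023 -0.035] w 0.0921 j [ -5.    0.8 109.4  -0.1  70.1 -79.1]
5295 rect 483.1240234375 78.8199462890625 (53.76527404785156, 80.97431182861328) 74.1933822631836 rgb [166. 159. 153.]
0 a [-0.001, -0.001, -0.001] s [1.1, -1.2, 134.5] calls 0.54 tcp [0.483 0.077 0.006]
0 a [-0.002, -0.0, 0.304] s [-101.6, -182.1, 29.7] calls 0.84 tcp [ 0.532 -0.125  0.111]
```

Case 1 is back in place and flat. Next, case 2.

>>> drive_tool:
  commands:
    - {"x":-20,"y":-36,"z":2,"ax":0,"ay":0,"az":0.06,"fingers":100}
    - {"x":-41,"y":-73,"z":6,"ax":0,"ay":0,"az":0.12,"fingers":100}
    - {"x":-61,"y":-110,"z":12,"ax":0,"ay":0,"az":0.18,"fingers":100}
    - {"x":-82,"y":-147,"z":20,"ax":0,"ay":0,"az":0.24,"fingers":100}
    - {"x":-102,"y":-182,"z":29,"ax":0,"ay":0,"az":0.304,"fingers":100}

```text
time_s: 18.55
tool_pos: [0.5329, -0.1268, 0.1108]
ee_rot: [[-0.834, 0.551, -0.001], [0.551, 0.834, -0.001], [0.0, -0.002, -1.0]]
contact_force: [-0.2, -0.1, -0.1]
grip_width: 0.0922
```

```bash
python3 case.py .5325 -.125 -33.3
```

```text
t 18.55 tcp [ 0.5329 -0.1268  0.1108] F [-0.22 -0.09 -0.08] M [ 0.029 -0.031 -0.016] w 0.0922 j [-26.   11.1 101.6  -0.1  67.4 -82.5]
6247 rect 530.09912109375 -128.9015655517578 (53.709712982177734, 75.71040344238281) 55.95990753173828 rgb [160. 154. 147.]
0 a [-0.004, 0.001, -0.008] s [4.7, 5.9, 103.5] calls 0.42 tcp [ 0.532 -0.125  0.006]
```

>>> drive_tool:
  commands:
    - {"x":0,"y":0,"z":22,"ax":0,"ay":0,"az":0.005,"fingers":100}
    - {"x":0,"y":0,"z":44,"ax":0,"ay":0,"az":0.01,"fingers":100}
    - {"x":0,"y":0,"z":66,"ax":0,"ay":0,"az":0.01,"fingers":100}
    - {"x":0,"y":0,"z":88,"ax":0,"ay":0,"az":0.01,"fingers":100}
    - {"x":0,"y":0,"z":103,"ax":0,"ay":0,"az":0.01,"fingers":100}

```text
time_s: 19.1
tool_pos: [0.5318, -0.1317, 0.0042]
ee_rot: [[-0.826, 0.564, -0.004], [0.564, 0.826, -0.003], [0.002, -0.005, -1.0]]
contact_force: [0.0, 0.4, 0.4]
grip_width: 0.0917
```

>>> drive_tool:
  commands:
    - {"x":0,"y":0,"z":0,"ax":0,"ay":0,"az":0,"fingers":80}
    - {"x":0,"y":0,"z":0,"ax":0,"ay":0,"az":0,"fingers":60}
    - {"x":0,"y":0,"z":0,"ax":0,"ay":0,"az":0,"fingers":45}
    - {"x":0,"y":0,"z":0,"ax":0,"ay":0,"az":0,"fingers":40}
    - {"x":0,"y":0,"z":0,"ax":0,"ay":0,"az":0,"fingers":40}
  grip_force: 35

```text
time_s: 19.6
tool_pos: [0.5329, -0.1319, 0.0053]
ee_rot: [[-0.826, 0.564, -0.001], [0.564, 0.826, -0.003], [-0.001, -0.004, -1.0]]
contact_force: [1.7, 1.4, 1.2]
grip_width: 0.0542
```

>>> drive_tool:
  commands:
    - {"x":0,"y":0,"z":-5,"ax":0,"ay":0,"az":0,"fingers":40}
    - {"x":0,"y":0,"z":-20,"ax":0,"ay":0,"az":0,"fingers":40}
    - {"x":0,"y":0,"z":-40,"ax":0,"ay":0,"az":0,"fingers":40}
    - {"x":0,"y":0,"z":-50,"ax":0,"ay":0,"az":0,"fingers":40}
    - {"x":0,"y":0,"z":-50,"ax":0,"ay":0,"az":0,"fingers":40}

```text
time_s: 20.1
tool_pos: [0.5346, -0.1325, 0.0578]
ee_rot: [[-0.826, 0.564, 0.003], [0.564, 0.826, -0.005], [-0.005, -0.003, -1.0]]
contact_force: [0.1, -0.4, -1.8]
grip_width: 0.0535
```

```bash
python3 weigh.py
```

```text
F [ 0.341 -0.026 -1.48  -0.019 -0.012  0.009] sd [0.405 0.538 0.606 0.024 0.022 0.027] eff [  0.002 -39.62  -28.532  -0.016   0.084  -0.   ]
t 20.7 tcp [ 0.533 -0.132  0.055] F [ 0.06 -0.1  -1.67] M [-0.027 -0.034  0.018] w 0.054 j [-26.4  15.7 103.1  -0.2  61.2 -81.9]
```

Case 2 weighs about 1.48 N (0.15 kg), so it is also light. Returning it and going to case 3.

>>> drive_tool:
  commands:
    - {"x":0,"y":0,"z":15,"ax":0,"ay":0,"az":0,"fingers":40}
    - {"x":0,"y":0,"z":30,"ax":0,"ay":0,"az":0,"fingers":40}
    - {"x":0,"y":0,"z":43,"ax":0,"ay":0,"az":0,"fingers":40}
    - {"x":0,"y":0,"z":48,"ax":0,"ay":0,"az":0,"fingers":40}
    - {"x":0,"y":0,"z":49.5,"ax":0,"ay":0,"az":0,"fingers":40}

```text
time_s: 21.25
tool_pos: [0.5315, -0.1311, 0.0053]
ee_rot: [[-0.826, 0.564, -0.006], [0.564, 0.826, -0.001], [0.004, -0.004, -1.0]]
contact_force: [-8.7, 3.1, 15.8]
grip_width: 0.0535
```

>>> drive_tool:
  commands:
    - {"x":0,"y":0,"z":0,"ax":0,"ay":0,"az":0,"fingers":70}
    - {"x":0,"y":0,"z":0,"ax":0,"ay":0,"az":0,"fingers":85}
    - {"x":0,"y":0,"z":0,"ax":0,"ay":0,"az":0,"fingers":100}
    - {"x":0,"y":0,"z":0,"ax":0,"ay":0,"az":0,"fingers":100}
    - {"x":0,"y":0,"z":0,"ax":0,"ay":0,"az":0,"fingers":100}

```text
time_s: 21.75
tool_pos: [0.5315, -0.1312, 0.0053]
ee_rot: [[-0.826, 0.564, -0.006], [0.564, 0.826, -0.001], [0.004, -0.004, -1.0]]
contact_force: [-0.3, -0.2, -0.4]
grip_width: 0.0912
```

>>> drive_tool:
  commands:
    - {"x":0,"y":0,"z":-20,"ax":0,"ay":0,"az":0,"fingers":100}
    - {"x":0,"y":0,"z":-50,"ax":0,"ay":0,"az":0,"fingers":100}
    - {"x":0,"y":0,"z":-80,"ax":0,"ay":0,"az":0,"fingers":100}
    - {"x":0,"y":0,"z":-110,"ax":0,"ay":0,"az":0,"fingers":100}
    - {"x":0,"y":0,"z":-130,"ax":0,"ay":0,"az":0,"fingers":100}

```text
time_s: 22.25
tool_pos: [0.5332, -0.1314, 0.1378]
ee_rot: [[-0.826, 0.564, -0.003], [0.564, 0.826, -0.003], [0.001, -0.004, -1.0]]
contact_force: [0.9, -0.4, -0.2]
grip_width: 0.0919
```

```bash
python3 case.py .5325 -.13 -33.3; python3 - <<'E'
from h import *
plan([pose([.505,-.21,.14],0,0),pose([.478,-.295,.13],29,0)])
E
```

```text
t 22.25 tcp [ 0.5332 -0.1314  0.1378] F [ 0.86 -0.39 -0.22] M [ 0.001  0.007 -0.016] w 0.0919 j [-26.3   9.5 100.1  -0.2  70.5 -81.9]
5366 rect 528.5372924804688 -127.29692077636719 (53.7204475402832, 80.94184875488281) 55.59883117675781 rgb [159. 153. 147.]
0 a [-0.003, 0.004, -0.018] s [3.8, 0.9, 134.8] calls 0.54 tcp [ 0.532 -0.13   0.006]
0 a [-0.004, 0.003, -0.599] s [-19.0, -81.1, 20.2] calls 0.80 tcp [ 0.505 -0.21   0.121]
1 a [0.0, 0.0, -0.506] s [27.0, -85.0, 10.0] calls 0.67 tcp [ 0.478 -0.295  0.111]
```

>>> drive_tool:
  commands:
    - {"x":-4,"y":-16,"z":0,"ax":0,"ay":0,"az":-0.12,"fingers":100}
    - {"x":-8,"y":-32,"z":4,"ax":0,"ay":0,"az":-0.24,"fingers":100}
    - {"x":-12,"y":-48,"z":8,"ax":0,"ay":0,"az":-0.36,"fingers":100}
    - {"x":-16,"y":-65,"z":14,"ax":0,"ay":0,"az":-0.48,"fingers":100}
    - {"x":-19,"y":-81,"z":20,"ax":0,"ay":0,"az":-0.6,"fingers":100}

```text
time_s: 22.8
tool_pos: [0.5045, -0.2104, 0.1202]
ee_rot: [[-1.0, -0.006, 0.001], [-0.006, 1.0, -0.005], [-0.001, -0.005, -1.0]]
contact_force: [-0.2, 0.6, -1.8]
grip_width: 0.0922
```

>>> drive_tool:
  commands:
    - {"x":5,"y":-17,"z":2,"ax":0,"ay":0,"az":-0.1,"fingers":100}
    - {"x":10,"y":-34,"z":4,"ax":0,"ay":0,"az":-0.2,"fingers":100}
    - {"x":16,"y":-51,"z":6,"ax":0,"ay":0,"az":-0.3,"fingers":100}
    - {"x":22,"y":-68,"z":8,"ax":0,"ay":0,"az":-0.4,"fingers":100}
    - {"x":27,"y":-85,"z":10,"ax":0,"ay":0,"az":-0.506,"fingers":100}

```text
time_s: 23.3
tool_pos: [0.4774, -0.2961, 0.1095]
ee_rot: [[-0.87, -0.493, 0.0], [-0.493, 0.87, -0.004], [0.002, -0.004, -1.0]]
contact_force: [-0.3, -0.7, -0.6]
grip_width: 0.0921
```

```bash
python3 case.py .4785 -.296 29
```

```text
t 23.3 tcp [ 0.4774 -0.2961  0.1095] F [-0.34 -0.75 -0.63] M [0.017 0.009 0.01 ] w 0.0921 j [ -44.    12.9   99.5   -0.2   67.4 -163.5]
6324 rect 475.47418212890625 -298.5163879394531 (77.77718353271484, 53.814491271972656) 29.229795455932617 rgb [174. 167. 160.]
0 a [-0.005, -0.003, 0.012] s [-3.1, 1.7, 103.4] calls 0.41 tcp [ 0.478 -0.296  0.006]
```

>>> drive_tool:
  commands:
    - {"x":0,"y":1,"z":22,"ax":-0.004,"ay":-0.002,"az":0.01,"fingers":100}
    - {"x":0,"y":1,"z":44,"ax":-0.004,"ay":-0.002,"az":0.01,"fingers":100}
    - {"x":0,"y":1,"z":66,"ax":-0.004,"ay":-0.002,"az":0.01,"fingers":100}
    - {"x":0,"y":1,"z":88,"ax":-0.004,"ay":-0.002,"az":0.01,"fingers":100}
    - {"x":0,"y":1,"z":103,"ax":-0.004,"ay":-0.002,"az":0.01,"fingers":100}

```text
time_s: 23.85
tool_pos: [0.4753, -0.2968, 0.0042]
ee_rot: [[-0.874, -0.485, -0.002], [-0.485, 0.874, 0.001], [0.002, 0.002, -1.0]]
contact_force: [-0.6, 0.5, -0.6]
grip_width: 0.0918
```

>>> drive_tool:
  commands:
    - {"x":0,"y":0,"z":0,"ax":0,"ay":0,"az":0,"fingers":80}
    - {"x":0,"y":0,"z":0,"ax":0,"ay":0,"az":0,"fingers":60}
    - {"x":0,"y":0,"z":0,"ax":0,"ay":0,"az":0,"fingers":45}
    - {"x":0,"y":0,"z":0,"ax":0,"ay":0,"az":0,"fingers":40}
    - {"x":0,"y":0,"z":0,"ax":0,"ay":0,"az":0,"fingers":40}
  grip_force: 45

```text
time_s: 24.35
tool_pos: [0.4757, -0.2971, 0.0051]
ee_rot: [[-0.874, -0.485, -0.001], [-0.485, 0.874, 0.0], [0.001, 0.001, -1.0]]
contact_force: [-2.5, 4.1, 3.8]
grip_width: 0.0541
```

>>> drive_tool:
  commands:
    - {"x":0,"y":0,"z":-5,"ax":0,"ay":0,"az":0,"fingers":40}
    - {"x":0,"y":0,"z":-20,"ax":0,"ay":0,"az":0,"fingers":40}
    - {"x":0,"y":0,"z":-40,"ax":0,"ay":0,"az":0,"fingers":40}
    - {"x":0,"y":0,"z":-50,"ax":0,"ay":0,"az":0,"fingers":40}
    - {"x":0,"y":0,"z":-50,"ax":0,"ay":0,"az":0,"fingers":40}

```text
time_s: 24.85
tool_pos: [0.4771, -0.2984, 0.0575]
ee_rot: [[-0.874, -0.485, 0.002], [-0.485, 0.874, -0.003], [-0.0, -0.004, -1.0]]
contact_force: [0.4, 0.0, -4.1]
grip_width: 0.0536
```

```bash
python3 weigh.py
```

```text
F [ 0.043  0.025 -3.621  0.069  0.023  0.007] sd [0.38  0.333 0.513 0.014 0.034 0.019] eff [  0.002 -42.094 -29.662  -0.067   0.005  -0.   ]
t 25.45 tcp [ 0.476 -0.297  0.055] F [ 0.33 -0.01 -3.21] M [0.061 0.018 0.028] w 0.0538 j [ -44.3   17.3  101.1   -0.1   61.6 -163.3]
```

Case 3 weighs about 3.62 N (0.37 kg), so it is the heaviest. Raising it another 150 mm.

>>> drive_tool:
  commands:
    - {"x":0,"y":0,"z":-20,"ax":0,"ay":0,"az":0,"fingers":40}
    - {"x":0,"y":0,"z":-55,"ax":0,"ay":0,"az":0,"fingers":40}
    - {"x":0,"y":0,"z":-95,"ax":0,"ay":0,"az":0,"fingers":40}
    - {"x":0,"y":0,"z":-130,"ax":0,"ay":0,"az":0,"fingers":40}
    - {"x":0,"y":0,"z":-150,"ax":0,"ay":0,"az":0,"fingers":40}

```text
time_s: 26.0
tool_pos: [0.4771, -0.2982, 0.2088]
ee_rot: [[-0.874, -0.485, 0.002], [-0.485, 0.874, -0.004], [-0.0, -0.004, -1.0]]
contact_force: [-0.1, 0.5, -4.4]
grip_width: 0.0538
```

>>> drive_tool:
  commands:
    - {"x":0,"y":0,"z":0,"ax":0,"ay":0,"az":0,"fingers":40}
    - {"x":0,"y":0,"z":0,"ax":0,"ay":0,"az":0,"fingers":40}
    - {"x":0,"y":0,"z":0,"ax":0,"ay":0,"az":0,"fingers":40}
    - {"x":0,"y":0,"z":0,"ax":0,"ay":0,"az":0,"fingers":40}
    - {"x":0,"y":0,"z":0,"ax":0,"ay":0,"az":0,"fingers":40}

```text
time_s: 26.5
tool_pos: [0.4765, -0.2976, 0.2073]
ee_rot: [[-0.874, -0.485, 0.0], [-0.485, 0.874, -0.002], [0.0, -0.002, -1.0]]
contact_force: [0.3, -1.0, -3.1]
grip_width: 0.0533
```

```bash
python3 - <<'E'
from h import *
o=st();print(np.round(o['ee_rot'],3))
A,d=read_camera('scene');W=cloud(d,get_calibration('scene'))
p=np.array(o['tool_pos'])
m=(np.hypot(W[...,0]-p[0],W[...,1]-p[1])<.06)&(W[...,2]>.15)&(W[...,2]<.26)&(d>0)
print('low z of held',np.percentile(W[m][:,2],[0.5,2,5]))
save('fin.png',A,1.5)
W0=np.load('top.npz')['W']
B,d=read_camera('top');W=cloud(d,get_calibration('top'))
for n,(x,y) in dict(c1=(.483,.077),c2=(.532,-.128),red=(.411,-.039),yel=(.597,.005),grn=(.376,.17),scr=(.497,.31)).items():
    for w in (W0,W):
        k=(np.hypot(w[...,0]-x,w[...,1]-y)<.07)&(w[...,2]>.02)&(w[...,2]<.11)
        if k.sum()<20: print(n,'-');continue
        r=cv2.minAreaRect((w[k][:,:2]*1000).astype(np.float32));print(n,np.round(r[0]),np.round(r[1]),round(r[2]),'zmax',round(float(np.percentile(w[k][:,2],95)),3))
E
```

```text
t 26.5 tcp [ 0.4765 -0.2976  0.2073] F [ 0.32 -0.98 -3.07] M [ 0.024 -0.004 -0.025] w 0.0533 j [ -44.3    7.4   94.2   -0.    78.3 -163.3]
[[-0.874 -0.485  0.   ]
 [-0.485  0.874 -0.002]
 [ 0.    -0.002 -1.   ]]
low z of held [0.20392385 0.2058156  0.20940305]
c1 [483.  76.] [54. 81.] 74 zmax 0.042
c1 [483.  77.] [54. 81.] 75 zmax 0.042
c2 [ 533. -126.] [54. 82.] 57 zmax 0.042
c2 [ 528. -128.] [54. 82.] 56 zmax 0.042
red [410. -39.] [82. 53.] 12 zmax 0.042
red [410. -39.] [82. 53.] 13 zmax 0.042
yel [597.   5.] [54. 80.] 84 zmax 0.042
yel [597.   5.] [54. 81.] 85 zmax 0.042
grn [376. 171.] [53. 82.] 29 zmax 0.042
grn [376. 170.] [54. 82.] 28 zmax 0.042
scr [524. 286.] [66. 70.] 65 zmax 0.033
scr [504. 299.] [64. 29.] 30 zmax 0.097
```

View pics/fin.png

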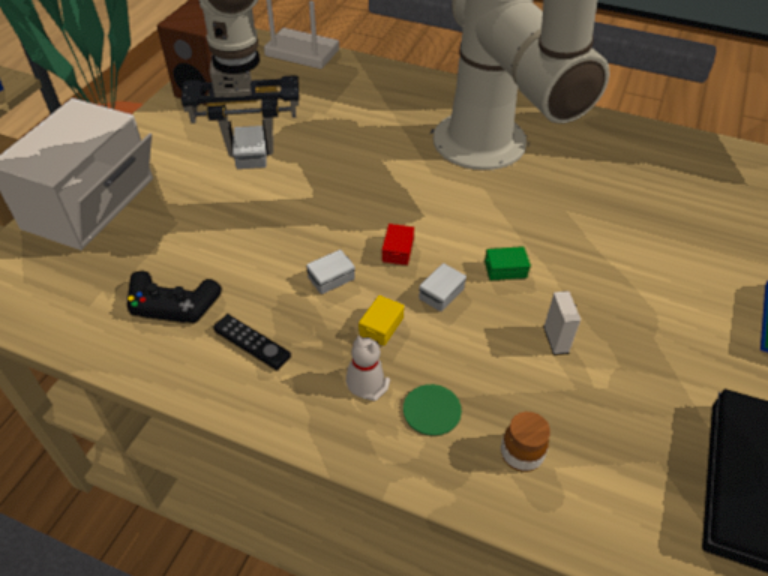

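The picture shows the screen standing at (562,322), the two light cases flat at (330,272) and (442,287), and the heavy case held level at (250,147). The other things are where they were. Handing in.

```bash
python3 -c "
from station import *
close_job()"
```

```text
the job is handed in; nothing more can be done
```

The screen is standing and released, and the heaviest case is held up level about 20 cm above the top. The job was handed in at 26.5 s of the 72 s allowed.

- **Screen:** I stood it up before touching any case. It is on its foot at about (0.50, 0.30), which is not where it lay. The first standing pose ran into joint limits, so I turned it to another direction to set it down. The last camera check puts its top at 0.097 m.
- **Weighing:** The three cases measured 1.27 N, 1.48 N and 3.62 N, or about 0.13, 0.15 and 0.37 kg. The single readings scatter by about 0.5 N, but each figure is an average of 12.
- **Heavy case:** The third one (right-hand side, seen from the robot) is the heaviest. It is held level at 45 N. Its underside is at 0.202 m by the arm's position and about 0.204 m by the camera.
- **Other two cases:** Both are back flat on the top. The first returned to within about 1 mm. The second ended about 5 mm from where it started.
- **Everything else:** The red, yellow and green blocks measured unmoved. I checked the controller, remote, cat, coaster and candle only by eye in the last picture, and they look unmoved.
- **A check that failed:** My arm model fitted positions poorly, with errors up to 0.12 m. I had first misread that as 0.1 mm. I used it only to choose reachable tool directions; all positions came from the measured tool pose.

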